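# Load the bead dish and present it with a level quarter turn

## Task

Load the blue bead dish: seat the brass sizing collar in the recess marked with one dot and let it go, then seat the silver ring blank in the recess marked with two dots and let it go. Then take the dish by its middle, lift it straight up until it is about 10 cm above its grey pad, and only then turn it a quarter turn, either way round, so that it lies across the pad for the jeweller to check; keep it level throughout, with the loose red ball staying in the middle of its well. Finish while still holding the dish there, steady and level over the pad with collar, ring and ball in place, and leave the other things on the bench where they are.

Things in the scene. Friction and masses are not known exactly. Their poses are not given: they have to be found in the camera images.
- pad: Fixed grey cloth-covered pad flat on the counter, 220 (x) x 90 (y) x 3 mm. Origin at the centre of its underside, on the counter. The dish starts on it, long sides along the pad's x. The pad may lie at any yaw.
- dish: Loose blue bead dish, 182 (x) x 62 (y) mm, 0.3 kg; origin at the centre of its underside, z up. Its middle is a square box 62 x 62 mm, 34 mm high, with flat vertical sides: grip it from above across the width, fingers outside, closing along y. Each end is a flat wing, top 16 mm above the underside, with a round recess: one white dot beside the recess at +x, two beside that at -x.
- dish_well (a point): Where the ball's centre rests in the middle of the dish's box: on the dish's z axis, 20.1 mm above the underside. The box (walls 4 mm) holds a shallow white conical well sloping 10 degrees, lowest at the centre, 12 mm above the underside; the ball's top stays below the box's rim.
- recess_one (a point): Centre of the floor of the one-dot recess, for the collar: diameter 37 mm, 3 mm deep, grey floor; in the dish's frame at x +61 mm, 13 mm above the underside. Place with the fingers closing along the dish's y, to clear the box.
- recess_two (a point): Centre of the floor of the two-dot recess, for the ring blank: diameter 31 mm, 3 mm deep, grey floor; in the dish's frame at x -61 mm, 13 mm above the underside. Place with the fingers closing along the dish's y, to clear the box.
- ball_center (a point): Centre of the loose red ball, diameter 16 mm, about 14 g, free to roll in the dish's well.
- collar: Loose brass sizing collar standing on end on the counter: outside diameter 32 mm, bore 22 mm, 18 mm tall, about 65 g; origin at the centre of its underside, z its axis.
- ring_blank: Loose silver ring blank (a wide band) lying flat on the counter: outside diameter 26 mm, bore 20 mm, 12 mm tall, about 27 g; origin at the centre of its underside, z its axis.
- mallet: Boxwood mallet lying on the counter; leave alone. Origin at its underside.
- mandrel: Tapered steel mandrel standing on a round foot of diameter 76 mm, 200 mm tall; leave alone. Origin at the centre of its underside.
- jar: Amber glass jar with steel cap, diameter 60 mm, 80 mm tall; leave alone. Origin at the centre of its underside.
- bench_block: Dark steel bench block 65 x 65 x 22 mm; leave alone. Origin at the centre of its underside.
- ball: The same red ball as a body; its origin turns as it rolls, so use point ball_center.

How it is judged:
By the outcome, as a careful person would: the job done as asked, in the order asked, and still so for the second after the job is handed in, while the arm keeps its last pose, push and grip.
It also fails if it takes over 72 s, if anything falls off the work surface, if the arm or the gripper's body presses on something with over 40 N, if the wrist force passes 120 N, or if a joint passes its speed limit or range.

## Robot

A 6-joint arm with a two-finger parallel gripper is mounted at the origin on the work surface. World frame = base frame: x ahead of the robot, y to its left, z up, the work surface at z = 0. Lengths are in m, angles in rad, forces in N, time in s.
With the tool pointing down it reaches from about 0.3 to 0.775 m from the base axis. Payload 14.6 kg.
Tool frame: the origin (TCP) lies at the very end of the fingers, on their centre line; the grasp point (between the pads) lies 19 mm behind it; z points along the fingers, y is the line along which they close (so a half turn about z gives the same grasp; the last joint's range is limited). The gripper opens to 94 mm and grips with 3 to 60 N. Pads are 16 mm wide; open, the fingers measure 119 mm over their backs; the gripper's body (75 mm by 177 mm) begins 78 mm behind the grasp point.
Start: joints at [-1.207, 0.3, 1.521, -0, 1.321, -0.067], TCP at [0.23, -0.5, 0.205] pointing down, gripper open.
Joint ranges: [-3.03, 3.03], [-0.79, 2.21], [0.23, 2.52], [-1.04, 4.18], [0, 3.07], [-2.55, 2.55]. Speed limits (rad/s): [2.22, 2.22, 2.57, 3.14, 3.14, 3.14].

## Interface

Orientations are given as [roll, pitch, yaw] about the fixed x, y, z axes, in that order (R = Rz(yaw) Ry(pitch) Rx(roll)).
In Python, from station import ctrl gives the robot as it stands.
- The arm moves only by the shell command python3 -m pendant 'ROWS' [OPENING] [FORCE]. ROWS is JSON, a list of rows, each a list of 2 entries, a list of its own where there are three numbers: the shift along the world's x, y, z in cm, then the turn about the world's z in rad. A call has 1 to 20 rows; each row shifts and turns the commanded pose from where the row before left it; what a row does not reach is not made up. A row lasts 1/12 s, in which the tool goes at most 41.7 mm and 7.16 degrees, less where a joint would pass 70% of its speed; a pose out of reach is approached as far as the arm can. A call is refused whole if a number of a shift passes 4.17 or a number of a turn 0.125, either way. A call with a gripper value outside its range is refused whole. OPENING is the opening, from 0 (shut) to 1 (fully open), set as the call begins (- or left out, the last holds). The fingers move at their own pace and stop on an object; FORCE is the grip in N (left out, the last holds). Time passes only in rows, so rows that do not move let the fingers close. It gives the time, the measured TCP pose, the force, the opening and the grip force at its end, in the units of the state.
- ctrl.get_obs(): the state, without advancing time (a new reading comes with each control period).
- ctrl.camera(name): name is "scene" or "top" or "wrist"; returns a dict with "color" (400x640x3 uint8, red, green, blue), "intrinsics" (3x3 intrinsics, pixels), "k1" (the pictures are not rectified: a ray, as slopes to the right and down, at radius r is drawn at 1 + k1 r^2 times it, then the intrinsics apply), "camera_from_world" (4x4, takes a point from world to camera coordinates). Camera axes: x right, y down, z forward; pixel columns grow to the right and rows downward; lengths in m; the calibration is good to about 2 mm. A picture is of the moment at which its call begins. There is no depth.
- ctrl.hand_in(): hands the job in; it is judged then, once.
The state is a dict: "time_s": time; "qpos": joint angles; "joint_vel": joint speeds; "tau": joint torques, N m; "ee_pos": TCP position; "eef_rot": TCP orientation; "force": force on the tool from outside, world axes, zero at the start; "moment": the same for the moment, N m; "grip_width": finger opening in m; "grip_force": force on a finger pad.
Only numpy, scipy, OpenCV 4.12 (cv2) and the standard library are available. Lean on these libraries where they do the work, as an engineer would, in place of code of your own. Each camera call takes 0.05 s, during which the arm holds its last target. There are 200 camera calls.

## Working session

There is one attempt and no reset: what is moved stays moved. The work goes in short steps, Python scripts to look and compute and a shell command to move; the robot and the scene stay as the last step left them, time stands still between calls to the robot, and variables do not carry over. Pictures are saved under pics/ and viewed, at most 10 in all, crops included, and the job is handed in when it is done.

```bash
mkdir -p pics; ls
cat > h.py <<'E'
import numpy as np,cv2,json
from station import ctrl
def grab(name):
    c=ctrl.camera(name); return c
def ray(c,u,v):
    K=np.array(c["intrinsics"]);k1=c["k1"];T=np.array(c["camera_from_world"])
    d=cv2.undistortPoints(np.array([[[u,v]]],float),K,np.array([k1,0,0,0,0.]))[0,0]
    R,t=T[:3,:3],T[:3,3]
    return -R.T@t, R.T@np.array([d[0],d[1],1.])
def plane(c,u,v,z):
    o,d=ray(c,u,v); return o+d*(z-o[2])/d[2]
def proj(c,p):
    K=np.array(c["intrinsics"]);T=np.array(c["camera_from_world"]);R,t=T[:3,:3],T[:3,3]
    return cv2.projectPoints(np.array([p],float),cv2.Rodrigues(R)[0],t,K,np.array([c["k1"],0,0,0,0.]))[0][0,0]
def save(c,n): cv2.imwrite('pics/'+n+'.png',c["color"][:,:,::-1])
E
python3 - <<'E'
from h import *
import pickle
for n in ("top","scene"):
    c=grab(n); save(c,n+'0'); pickle.dump(c,open(n+'0.pkl','wb'))
    o,d=ray(c,320,200);print(n,o,d,c["k1"],c["intrinsics"][0][0])
o=ctrl.get_obs();print(o["ee_pos"],o["eef_rot"],o["time_s"],o["grip_width"])
E
```

```text
pics
top [0.42809005 0.10525691 1.08825716] [ 0.19138008  0.02471445 -0.98135181] 0.01612802993416943 397.3475261986204
scene [1.28131999 0.33434571 1.24318894] [-0.47495277 -0.15921442 -0.86556647] 0.02833931893395234 503.7953427441405
[ 0.22958891 -0.49954189  0.20494113] [-3.14058739e+00 -6.11150857e-05  4.30803884e-01] 0.1 0.09369017410251124
```

View pics/top0.png

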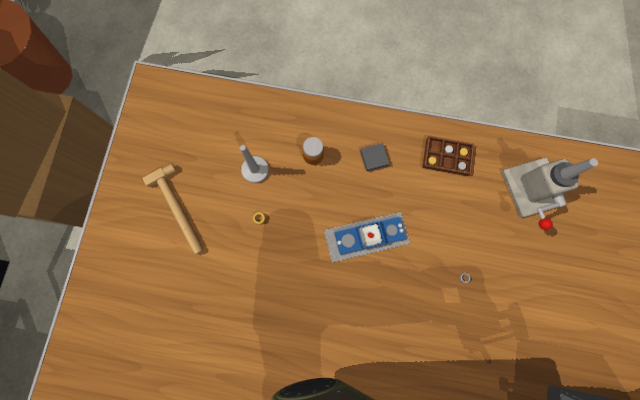

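View pics/scene0.png

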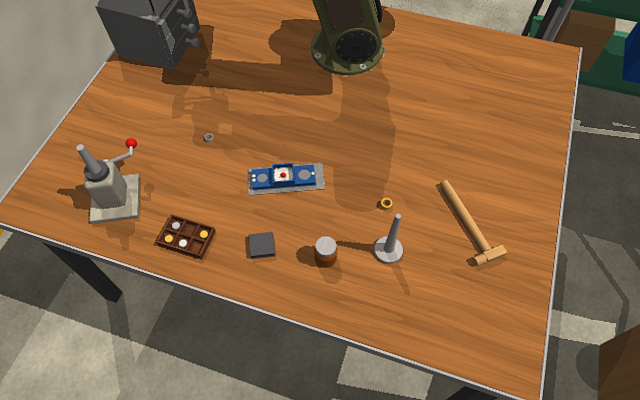

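The top view shows the collar at (259,218), the ring at (465,278) and the dish centre near (370,235), with one dot at its left end and two at its right. The scene view agrees: collar (387,203), ring (209,137), dish (284,177). Next I'll measure these.

Run:
```python
from h import *
import pickle
def comp(m,box):
    x0,y0,x1,y1=box; q=np.zeros(m.shape,np.uint8); q[y0:y1,x0:x1]=m[y0:y1,x0:x1]
    q=cv2.morphologyEx(q,cv2.MORPH_CLOSE,np.ones((3,3),np.uint8))
    cs,_=cv2.findContours(q,cv2.RETR_EXTERNAL,cv2.CHAIN_APPROX_NONE)
    return max(cs,key=cv2.contourArea)
B={'top':dict(collar=(245,205,275,232),ring=(452,266,478,290),dish=(315,205,420,270)),
'scene':dict(collar=(374,192,400,214),ring=(198,126,220,148),dish=(240,155,335,200))}
vis=[]
for n in B:
    c=pickle.load(open(n+'0.pkl','rb'));im=c['color'];hsv=cv2.cvtColor(im,cv2.COLOR_RGB2HSV)
    H,S,V=[hsv[...,i].astype(int) for i in range(3)]
    ms=dict(collar=((H>18)&(H<32)&(S>150)),ring=(S<90),dish=((H>95)&(H<125)&(S>110)))
    r=dict(H=0.0)
    for k,hh in (('collar',.018),('ring',.012),('dish',.016)):
        ct=comp(ms[k].astype(np.uint8),B[n][k])
        (u,v),(a,b),th=cv2.minAreaRect(ct)
        if k=='dish': 
            pts=[plane(c,*p,hh+.003)[:2] for p in ct[:,0,:]]
            rr=cv2.minAreaRect(np.array(pts,np.float32)*1000); print(n,k,rr, cv2.boxPoints(rr).round(0).tolist())
        else:
            (u,v),rad=cv2.minEnclosingCircle(ct)
            pts=np.array([plane(c,*p,hh)[:2] for p in ct[:,0,:]])*1000
            bb=cv2.minAreaRect(pts.astype(np.float32))
            print(n,k,(u,v),rad,'z0',plane(c,u,v,0)[:2].round(4),'mid',plane(c,u,v,hh/2)[:2].round(4),'top',plane(c,u,v,hh)[:2].round(4),bb)
    # ball
    m=((H<6)|(H>174))&(S>150)&(V>90); ct=comp(m.astype(np.uint8),B[n]['dish']); (u,v),rad=cv2.minEnclosingCircle(ct)
    print(n,'ball',(u,v),rad,plane(c,u,v,.0231).round(4))
    x0,y0,x1,y1=B[n]['dish'];vis.append(cv2.resize(im[y0:y1,x0:x1,::-1],(640,None or int(640*(y1-y0)/(x1-x0))),interpolation=cv2.INTER_CUBIC)[:300])
    for k in('collar','ring'):
        x0,y0,x1,y1=B[n][k]
cv2.imwrite('pics/d.png',np.vstack([v[:300] for v in vis]))
```

```text
top collar (258.5, 217.5) 6.041623115539551 z0 [0.5603 0.2905] mid [0.5592 0.289 ] top [0.5581 0.2875] ((558.1209716796875, 287.48687744140625), (30.478240966796875, 29.87137222290039), 12.280229568481445)
top ring (465.0, 277.5) 5.590270042419434 z0 [ 0.5048 -0.2875] mid [ 0.5044 -0.2853] top [ 0.5039 -0.2832] ((503.9583435058594, -283.0662841796875), (23.27970314025879, 27.240507125854492), 10.810929298400879)
top dish ((567.7267456054688, -16.681793212890625), (62.86393737792969, 181.7469940185547), 24.180713653564453) [[502.0, 53.0], [576.0, -112.0], [634.0, -87.0], [559.0, 79.0]]
top ball (370.0, 235.0) 2.2361679077148438 [ 0.5668 -0.0172  0.0231]
scene collar (385.8636474609375, 203.68182373046875) 5.794443607330322 z0 [0.551  0.2863] mid [0.5563 0.2867] top [0.5616 0.287 ] ((560.8104248046875, 287.2551574707031), (35.76921081542969, 27.882177352905273), 15.126127243041992)
scene ring (208.5, 137.5) 4.743516445159912 z0 [ 0.4981 -0.2899] mid [ 0.5019 -0.2869] top [ 0.5057 -0.2839] ((504.634765625, -283.35296630859375), (31.771026611328125, 24.7987117767334), 61.1698112487793)
scene dish ((564.4060668945312, -19.497337341308594), (80.28838348388672, 179.9050750732422), 24.04819107055664) [[491.0, 46.0], [564.0, -118.0], [638.0, -85.0], [564.0, 79.0]]
scene ball (283.0, 174.0) 2.2361679077148438 [ 0.5637 -0.0189  0.0231]
```

View pics/d.png

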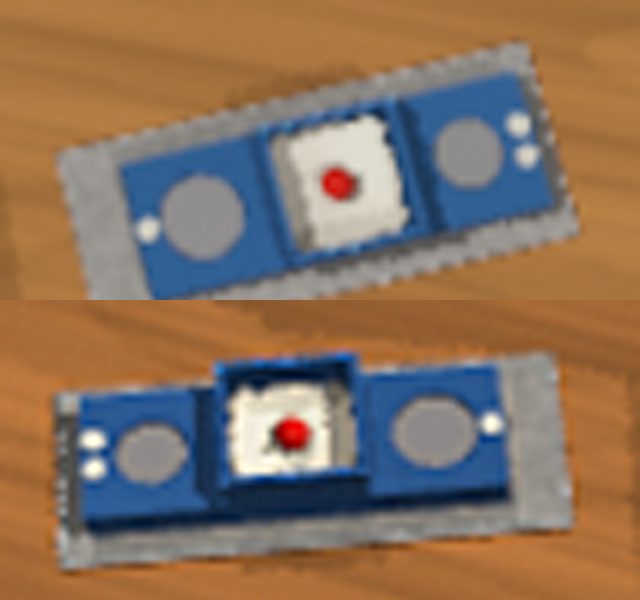

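Dish yaw is about 114°: dish +x, the one-dot end, points toward world (-0.41, +0.91). The collar and ring agree across the two views to about 3 mm. Before moving in, I'll check how much room the mandrel leaves and work out the shift.

```bash
python3 - <<'E'
from h import *
import pickle
c=pickle.load(open('top0.pkl','rb'));print('mandrel foot',plane(c,255,171,.01),'tip',plane(c,244,150,.2))
c=pickle.load(open('scene0.pkl','rb'));print(plane(c,388,251,.01),plane(c,398,217,.2))
E
python3 -m pendant '[[[4,4,0],0.12],[[4.1,4.1,0],0.12],[[4.1,4.1,0],0.12],[[4,4.1,0],0.12],[[3,4.1,0],0.12],[[2,4.1,0],0.12],[[2,4.1,0],0.12],[[2,4.1,0],0.12],[[2,4.1,0],0.12],[[1,4.1,0],0.12],[[1,4.1,0],0.12],[[0,4.1,0],0.12],[[0,4.1,0],0.12],[[0,4.1,0],0],[[0,4.1,0],0],[[0,4.1,0],0],[[0,4.1,0],0],[[0,3,0],0],[[0,2,0],0],[[0,0,0],0]]' 1
```

```text
mandrel foot [0.68593884 0.32682602 0.01      ] tip [0.68530632 0.32400028 0.2       ]
[0.69568774 0.32934263 0.01      ] [0.69422544 0.33012404 0.2       ]
time_s: 1.77
ee_pos: [0.464, 0.1818, 0.205]
eef_rot: [-3.141, -0.001, 1.994]
force: [0.9, -0.3, -0.1]
grip_width: 0.0934
grip_force: 0.0
```

The mandrel axis is at (0.69, 0.328). The gripper body at this yaw clears it by about 4 cm.

```bash
python3 -m pendant '[[[2,2.5,-1],0],[[3,3.5,-1],0],[[3,3.5,-1],0],[[1.4,1,0],0],[[0,0,0],0],[[0,0,0],0]]'
python3 - <<'E'
from h import *
c=grab('wrist');save(c,'w1');print(ray(c,320,200),proj(c,[.5585,.287,.009]),c['intrinsics'][0][0])
E
```

```text
time_s: 2.27
ee_pos: [0.5516, 0.2751, 0.1768]
eef_rot: [-3.14, 0.0, 1.991]
force: [-0.5, 0.0, 0.3]
grip_width: 0.0941
grip_force: 0.0
(array([0.5202675 , 0.34439345, 0.35626407]), array([ 0.12180221, -0.24072081, -0.96303892])) [326.81978229 172.15508864] 349.73198118637583
```

View pics/w1.png

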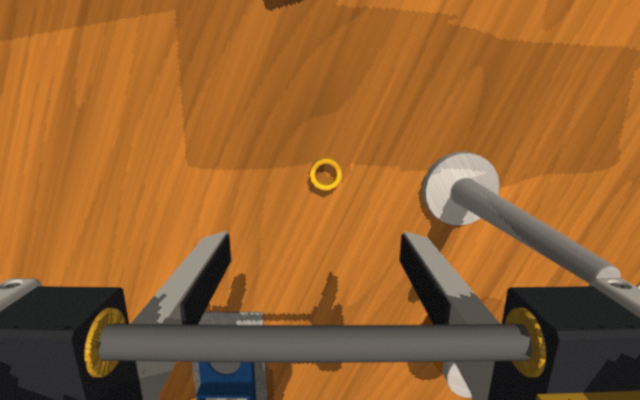

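The wrist view shows the collar at (326,174), inside the finger gap and close to its predicted position. I'll measure it precisely.

```bash
cat >> h.py <<'E'
def blob(c,m,box,z):
    x0,y0,x1,y1=box; q=np.zeros(m.shape,np.uint8); q[y0:y1,x0:x1]=m[y0:y1,x0:x1]
    q=cv2.morphologyEx(q,cv2.MORPH_CLOSE,np.ones((3,3),np.uint8))
    cs,_=cv2.findContours(q,cv2.RETR_EXTERNAL,cv2.CHAIN_APPROX_NONE)
    ct=max(cs,key=cv2.contourArea)
    p=np.array([plane(c,*a,z)[:2] for a in ct[:,0,:]])*1000
    (cx,cy),r=cv2.minEnclosingCircle(p.astype(np.float32)); e=cv2.fitEllipse(p.astype(np.float32))
    return (cx,cy,r),e
def hsv(c): return [cv2.cvtColor(c['color'],cv2.COLOR_RGB2HSV)[...,i].astype(int) for i in range(3)]
E
python3 - <<'E'
from h import *
c=grab('wrist');H,S,V=hsv(c)
m=(H>20)&(H<32)&(S>150)
print(blob(c,m,(300,150,350,200),.018)); print(ctrl.get_obs()['ee_pos'])
E
```

```text
((557.2344360351562, 286.21112060546875, 14.963269233703613), ((557.2054443359375, 286.03594970703125), (28.472450256347656, 29.00947380065918), 26.330705642700195))
[0.55125671 0.27466827 0.1778989 ]
```

```bash
python3 -m pendant '[[[0.3,0.6,-2],0],[[0.3,0.6,-3],0],[[0,0,-3],0],[[0,0,-2.5],0],[[0,0,-2],0],[[0,0,-1.5],0],[[0,0,-1],0],[[0,0,0],0],[[0,0,0],0]]'
```

```text
time_s: 3.12
ee_pos: [0.5577, 0.2873, 0.0286]
eef_rot: [3.141, 0.0, 1.99]
force: [0.5, -0.0, 0.5]
grip_width: 0.0939
grip_force: 0.0
```

```bash
python3 -m pendant '[[[0,0,-1.3],0],[[0,-0.1,-1],0],[[0,0,0],0],[[0,0,0],0],[[0,0,0],0]]' 0.45 
python3 -m pendant '[[[0,0,0],0],[[0,0,0],0],[[0,0,0],0],[[0,0,0],0],[[0,0,0],0],[[0,0,0],0],[[0,0,0],0],[[0,0,0],0]]' 0 15
```

```text
time_s: 3.53
ee_pos: [0.5577, 0.2867, 0.005]
eef_rot: [3.141, 0.0, 1.991]
force: [-0.5, -0.4, -0.5]
grip_width: 0.0637
grip_force: 0.0
time_s: 4.2
ee_pos: [0.5576, 0.2867, 0.0049]
eef_rot: [3.141, 0.0, 1.991]
force: [-0.1, -0.6, 0.9]
grip_width: 0.0316
grip_force: 15.0
```

Gripped at 31.6 mm. Now I'll lift and move above the one-dot recess, at about (0.542, 0.039).

```bash
python3 -m pendant '[[[0,0,1.5],0],[[0,0,3],0],[[0,0,3.5],0],[[0,0,3.5],0],[[0,-1.5,3],0],[[0,-3,2],0],[[-0.2,-4,0.5],0],[[-0.4,-4,0],0],[[-0.4,-4,0],0],[[-0.4,-4,0],0],[[-0.2,-2.5,0],0],[[0,-1.3,0],0],[[0,-0.5,0],0],[[0,0,0],0],[[0,0,0],0],[[0,0,0],0]]'
python3 - <<'E'
from h import *
c=grab('wrist');save(c,'w2');print(proj(c,[.542,.039,.016]),proj(c,[.567,-.017,.037]),ctrl.get_obs()['ee_pos'])
E
```

```text
time_s: 5.53
ee_pos: [0.5417, 0.04, 0.1747]
eef_rot: [-3.142, -0.0, 1.992]
force: [0.3, -0.6, -0.4]
grip_width: 0.0314
grip_force: 15.0
[315.41284099 183.04253924] [315.38716002 248.89193709] [0.5416454  0.03996939 0.17461003]
```

View pics/w2.png

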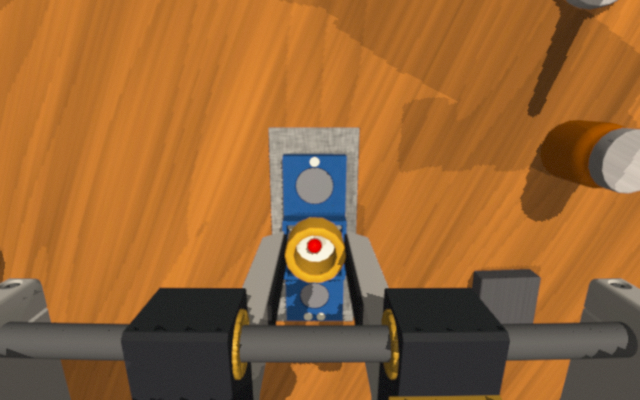

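The wrist view shows the one-dot recess at (314,186), the held collar at (315,250) and the ball in its well at (315,246). Everything is close to the prediction, so I'll measure all three in this one picture.

Run:
```python
from h import *
c=grab('wrist');H,S,V=hsv(c)
g=(S<70)&(V>90)
print('recess',blob(c,g,(292,165,338,208),.016))
col=(H>18)&(H<32)&(S>150)
z=ctrl.get_obs()['ee_pos'][2]
for zz in (z-.005,z+.013): print('collar',blob(c,col,(275,210,355,290),zz))
b=(H>95)&(H<125)&(S>110)
x0=[plane(c,np.where(b[r,270:360])[0].min()+270,r,.019) for r in range(165,212,5)]
x1=[plane(c,np.where(b[r,270:360])[0].max()+271,r,.019) for r in range(165,212,5)]
m=(np.array(x0)+x1)/2;L=np.linalg.norm(np.array(x1)-x0,axis=1);print('mid',m[[0,4,9]],L.round(4))
d=np.polyfit(m[:,1],m[:,0],1);print('axis yaw',np.degrees(np.arctan2(1,d[0])))
print('wing end',plane(c,314,np.where(b[:,300])[0].min(),.019))
```

```text
recess ((541.2442016601562, 37.24015426635742, 19.558502197265625), ((541.69677734375, 36.556884765625), (35.62452697753906, 37.37445831298828), 28.666061401367188))
collar ((542.819580078125, 34.41497039794922, 19.778148651123047), ((543.2875366210938, 34.256019592285156), (34.22562026977539, 38.854454040527344), 21.817119598388672))
collar ((539.6149291992188, 41.69506072998047, 17.848779678344727), ((540.0372314453125, 41.55154800415039), (30.88682746887207, 35.064109802246094), 21.817115783691406))
mid [[0.53355215 0.05556077 0.019     ]
 [0.542116   0.03760558 0.019     ]
 [0.5521681  0.01390823 0.019     ]] [0.061  0.0613 0.0615 0.0617 0.061  0.0612 0.0605 0.0607 0.061  0.0612]
axis yaw 114.0727610456772
wing end [0.52915039 0.06423077 0.019     ]
```

```bash
python3 -m pendant '[[[0,-0.1,-1.5],0],[[0,-0.1,-3],0],[[0,0,-3],0],[[0,0,-2.5],0],[[0,0,-2],0],[[0,0,-1.2],0],[[0,0,-0.6],0],[[0,0,0],0],[[0,0,0],0]]'
python3 - <<'E'
from h import *
c=grab('wrist');im=c['color'][150:350,180:460,::-1];cv2.imwrite('pics/w3.png',cv2.resize(im,None,fx=2.5,fy=2.5,interpolation=cv2.INTER_CUBIC));print(ctrl.get_obs()['ee_pos'])
E
```

```text
time_s: 6.38
ee_pos: [0.5421, 0.0369, 0.0376]
eef_rot: [3.141, 0.0, 1.991]
force: [-0.6, 0.9, -0.2]
grip_width: 0.0319
grip_force: 15.0
[0.54229108 0.03683348 0.0379516 ]
```

View pics/w3.png

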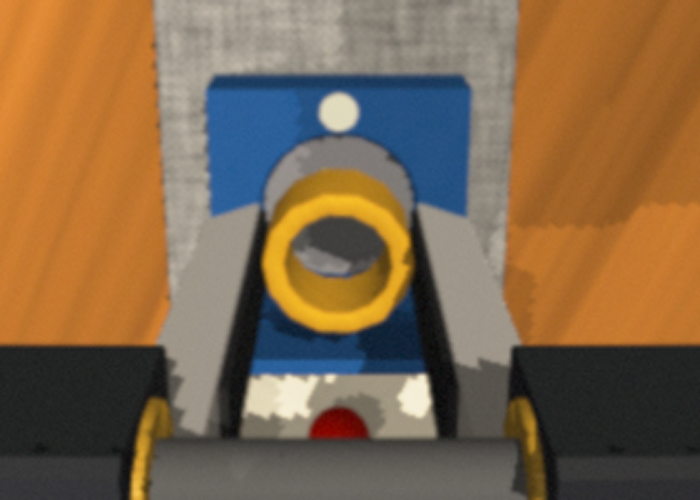

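The collar sits laterally centred over the recess. I'll nudge +0.8 mm in y and lower it.

```bash
python3 -m pendant '[[[0,0.05,-0.5],0],[[0,0,-0.5],0],[[0,0,-0.3],0],[[0,0,-0.2],0],[[0,0,0],0],[[0,0,0],0]]'
```

```text
time_s: 6.93
ee_pos: [0.5415, 0.0372, 0.0217]
eef_rot: [-3.141, -0.0, 1.991]
force: [0.6, -0.0, -1.0]
grip_width: 0.0317
grip_force: 15.0
```

```bash
python3 -m pendant '[[[0,0,0],0],[[0,0,0],0],[[0,0,0],0],[[0,0,0],0],[[0,0,0],0],[[0,0,0],0]]' 0.6
python3 -m pendant '[[[0,0,1],0],[[0,0,2],0],[[0,0,3],0],[[0,0,3.5],0],[[0,0,3],0],[[0,0,2],0],[[0,0,1],0],[[0,0,0],0],[[0,0,0],0]]'
python3 - <<'E'
from h import *
c=grab('wrist');im=c['color'][130:340,180:460,::-1];cv2.imwrite('pics/w4.png',cv2.resize(im,None,fx=2.5,fy=2.5,interpolation=cv2.INTER_CUBIC));print(ctrl.get_obs()['ee_pos'])
H,S,V=hsv(c);col=(H>18)&(H<32)&(S>150)
print('collar',blob(c,col,(280,150,350,225),.034))
E
```

```text
time_s: 7.43
ee_pos: [0.5416, 0.0372, 0.0218]
eef_rot: [3.142, 0.0, 1.991]
force: [0.9, -0.7, -0.4]
grip_width: 0.0563
grip_force: 0.0
time_s: 8.18
ee_pos: [0.5413, 0.0372, 0.1762]
eef_rot: [-3.141, -0.0, 1.991]
force: [0.6, 0.3, -0.1]
grip_width: 0.0561
grip_force: 0.0
[0.54102353 0.03717017 0.17543813]
collar ((540.80126953125, 37.850624084472656, 16.358732223510742), ((540.749267578125, 37.46839904785156), (29.882957458496094, 31.76702880859375), 20.286834716796875))
```

View pics/w4.png

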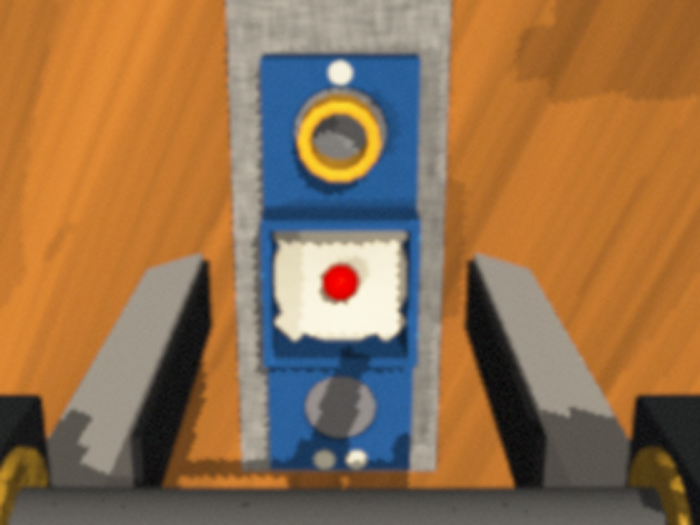

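The collar is seated inside the one-dot recess, measured at (540.8, 37.5) mm against the recess at (541.6, 37.0). The ball is centred. On to the ring.

```bash
python3 -m pendant '[[[0,-2,0],0],[[-0.4,-4,0],0],[[-0.5,-4,0],0],[[-0.5,-4,0],0],[[-0.5,-4,0],0],[[-0.5,-4,0],0],[[-0.5,-4,0],0],[[-0.4,-3,0],0],[[-0.4,-2,0],0],[[0,-0.8,0],0],[[0,-0.4,0],0],[[0,0,0],0],[[0,0,0],0],[[0,0,0],0]]'
python3 - <<'E'
from h import *
c=grab('wrist');print(ctrl.get_obs()['ee_pos'],proj(c,[.504,-.284,.012]))
save(c,'w5');H,S,V=hsv(c);u,v=proj(c,[.504,-.284,.012]).astype(int)
for t in (60,90,110): print(blob(c,(S<t),(u-28,v-28,u+28,v+28),.012))
cr=c['color'][v-28:v+28,u-28:u+28,::-1];cv2.imwrite('pics/w5c.png',cv2.resize(cr,None,fx=8,fy=8,interpolation=cv2.INTER_NEAREST))
E
```

```text
time_s: 9.4
ee_pos: [0.505, -0.2836, 0.1766]
eef_rot: [-3.142, -0.0, 1.992]
force: [0.2, -0.4, -0.0]
grip_width: 0.0561
grip_force: 0.0
[ 0.50493232 -0.28367051  0.17674108] [314.48764338 180.72630882]
((503.1294860839844, -286.2585754394531, 13.207124710083008), ((502.96783447265625, -286.2994079589844), (23.671031951904297, 25.937652587890625), 16.50103759765625))
((502.78753662109375, -286.25286865234375, 13.764521598815918), ((503.08294677734375, -286.27020263671875), (24.605892181396484, 27.070301055908203), 15.771495819091797))
((502.8045959472656, -286.29058837890625, 14.0230712890625), ((503.0086669921875, -286.3095397949219), (25.336761474609375, 27.381593704223633), 15.78502082824707))
```

View pics/w5c.png

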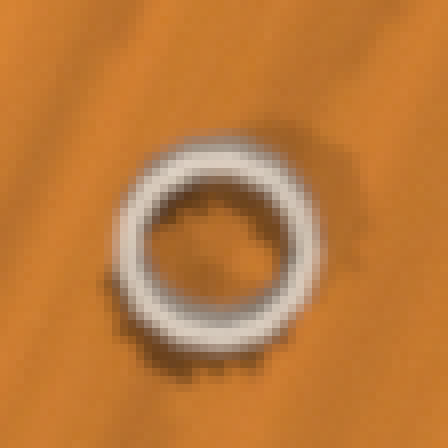

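The ring is a clean circle at about (503.4, -285.2) mm, 26 mm across as expected. I'll descend to a TCP height of about 5 mm.

```bash
python3 -m pendant '[[[-0.1,-0.1,-2],0],[[-0.05,-0.05,-3],0],[[0,0,-3],0],[[0,0,-3],0],[[0,0,-2.5],0],[[0,0,-1.5],0],[[0,0,-0.8],0],[[0,0,0],0],[[0,0,0],0]]'
```

```text
time_s: 10.2
ee_pos: [0.5035, -0.2861, 0.0195]
eef_rot: [3.141, 0.001, 1.991]
force: [0.4, 0.4, 0.4]
grip_width: 0.0563
grip_force: 0.0
```

```bash
python3 -m pendant '[[[0,0.05,-0.8],0],[[0,0,-0.65],0],[[0,0,0],0],[[0,0,0],0],[[0,0,0],0]]'
python3 -m pendant '[[[0,0,0],0],[[0,0,0],0],[[0,0,0],0],[[0,0,0],0],[[0,0,0],0],[[0,0,0],0],[[0,0,0],0],[[0,0,0],0]]' 0 12
```

```text
time_s: 10.62
ee_pos: [0.5032, -0.2859, 0.0045]
eef_rot: [3.141, 0.0, 1.991]
force: [0.6, -0.1, 1.1]
grip_width: 0.0564
grip_force: 0.0
time_s: 11.28
ee_pos: [0.5031, -0.2858, 0.0043]
eef_rot: [3.142, 0.0, 1.991]
force: [-1.0, 0.3, 2.5]
grip_width: 0.0256
grip_force: 12.0
```

```bash
python3 -m pendant '[[[0,0,1.5],0],[[0,0,3],0],[[0,0,3.5],0],[[0,0,3.5],0],[[0.5,1,3],0],[[1,2.5,2],0],[[1.5,3.5,0.5],0],[[1.6,4,0],0],[[1.6,4,0],0],[[1.3,3,0],0],[[0.8,2,0],0],[[0.4,0.9,0],0],[[0.1,0.3,0],0],[[0,0,0],0],[[0,0,0],0],[[0,0,0],0]]'
python3 - <<'E'
from h import *
c=grab('wrist');save(c,'w6');H,S,V=hsv(c);o=ctrl.get_obs();print(o['ee_pos'],o['grip_width'])
u,v=proj(c,[.592,-.073,.016]).astype(int);print(u,v)
print('recess',blob(c,(S<70)&(V>60),(u-22,v-22,u+22,v+22),.016))
print('ringtop',blob(c,(S<60)&(V>130),(280,215,350,290),o['ee_pos'][2]+.0077))
b=(H>95)&(H<125)&(S>110)
R=range(v-18,v+24,4)
x0=[];x1=[]
for r in R:
    i=np.where(b[r,260:370])[0]+260;x0.append(plane(c,i.min(),r,.019));x1.append(plane(c,i.max()+1,r,.019))
m=(np.array(x0)+x1)/2;print(m[::4].round(4),np.linalg.norm(np.array(x1)-x0,axis=1).round(3))
im=c['color'][130:340,180:460,::-1];cv2.imwrite('pics/w6c.png',cv2.resize(im,None,fx=2.5,fy=2.5,interpolation=cv2.INTER_CUBIC))
E
```

```text
time_s: 12.62
ee_pos: [0.5897, -0.0778, 0.1743]
eef_rot: [-3.141, 0.0, 1.989]
force: [0.5, 0.2, -1.2]
grip_width: 0.0256
grip_force: 12.0
[ 0.58972106 -0.07770285  0.17433537] 0.025999583231068383
319 178
recess ((591.7639770507812, -75.07260131835938, 15.434272766113281), ((591.7598876953125, -75.21720886230469), (29.561542510986328, 30.049278259277344), 78.9440689086914))
ringtop ((589.2101440429688, -76.90234375, 14.11341667175293), ((588.7837524414062, -77.30353546142578), (22.177114486694336, 25.530717849731445), 17.35271644592285))
[[ 0.5841 -0.0557  0.019 ]
 [ 0.5896 -0.0705  0.019 ]
 [ 0.5966 -0.085   0.019 ]] [0.061 0.062 0.061 0.061 0.061 0.061 0.061 0.061 0.061 0.061 0.062]
```

View pics/w6c.png

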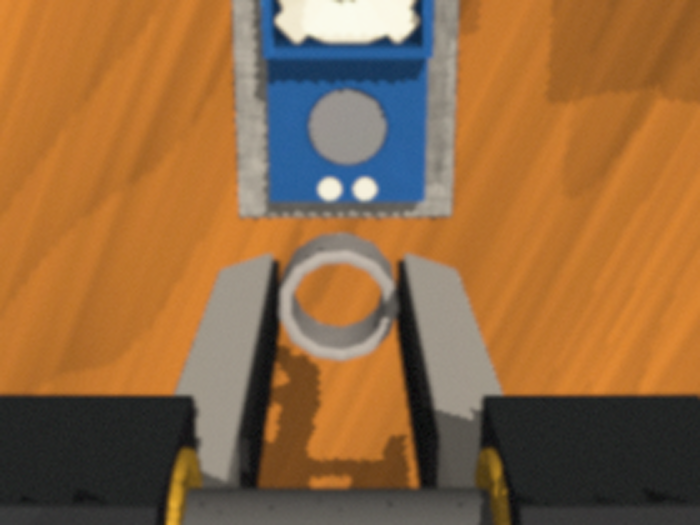

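The view shows the two-dot recess at (319,181) in full-image pixels, with the ring held level between the fingers. The TCP target is (0.592, -0.0746).

```bash
python3 -m pendant '[[[0.1,0.15,-1.5],0],[[0.1,0.15,-3],0],[[0,0,-3],0],[[0,0,-2.5],0],[[0,0,-2],0],[[0,0,-1.2],0],[[0,0,-0.6],0],[[0,0,0],0],[[0,0,0],0]]'
python3 -m pendant '[[[0,0,0],0]]'
```

```text
time_s: 13.42
ee_pos: [0.5925, -0.0738, 0.0372]
eef_rot: [3.141, 0.001, 1.99]
force: [-0.2, -0.7, -0.2]
grip_width: 0.0257
grip_force: 12.0
time_s: 13.5
ee_pos: [0.5927, -0.0737, 0.0377]
eef_rot: [3.14, 0.001, 1.991]
force: [0.2, -0.4, -0.1]
grip_width: 0.0259
grip_force: 12.0
```

```bash
python3 -m pendant '[[[-0.05,-0.05,-0.5],0],[[0,0,-0.5],0],[[0,0,-0.4],0],[[0,0,-0.2],0],[[0,0,0],0],[[0,0,0],0]]'
python3 - <<'E'
from h import *
c=grab('wrist');im=c['color'][150:350,180:460,::-1];cv2.imwrite('pics/w7.png',cv2.resize(im,None,fx=2.5,fy=2.5,interpolation=cv2.INTER_CUBIC))
E
```

```text
time_s: 14.0
ee_pos: [0.5915, -0.0739, 0.0201]
eef_rot: [-3.141, -0.0, 1.991]
force: [-0.3, 0.3, 0.4]
grip_width: 0.0258
grip_force: 12.0
```

View pics/w7.png

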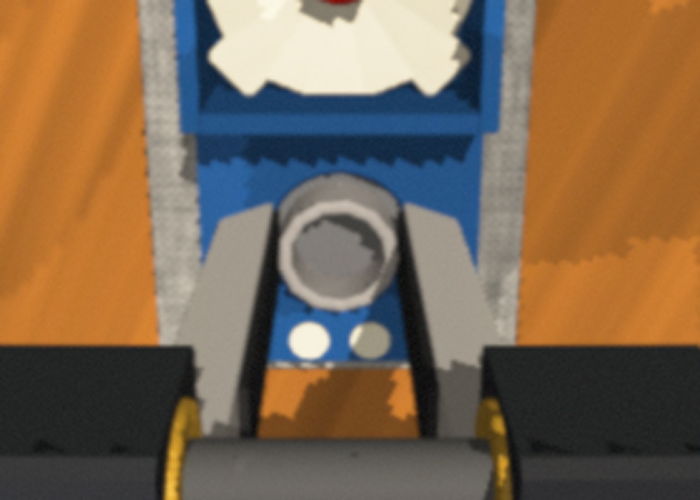

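The ring is down in the recess with no contact force showing. I'll release it, rise, and check numerically, since the picture budget is used up.

```bash
python3 -m pendant '[[[0,0,0],0],[[0,0,0],0],[[0,0,0],0],[[0,0,0],0],[[0,0,0],0],[[0,0,0],0]]' 0.6
python3 -m pendant '[[[0,0,1],0],[[0,0,2],0],[[0,0,3],0],[[0,0,3.5],0],[[0,0,3],0],[[0,0,2],0],[[0,0,1],0],[[0,0,0],0],[[0,0,0],0]]'
python3 - <<'E'
from h import *
c=grab('wrist');H,S,V=hsv(c);o=ctrl.get_obs();print(o['ee_pos'])
u,v=proj(c,[.592,-.0745,.016]).astype(int)
print('grey',blob(c,(S<70)&(V>60),(u-22,v-26,u+22,v+22),.016),(u,v))
print('bright',blob(c,(S<70)&(V>140),(u-22,v-26,u+22,v+20),.028))
c=grab('top');H,S,V=hsv(c)
b=(H>95)&(H<125)&(S>110)
cs,_=cv2.findContours((b[205:270,315:420]*1).astype(np.uint8),cv2.RETR_EXTERNAL,cv2.CHAIN_APPROX_NONE,offset=(315,205))
ct=max(cs,key=cv2.contourArea);print(len(cs),cv2.contourArea(ct))
E
```

```text
time_s: 14.55
ee_pos: [0.5915, -0.0739, 0.0203]
eef_rot: [3.142, 0.0, 1.991]
force: [0.2, -0.1, -0.4]
grip_width: 0.0559
grip_force: 0.0
time_s: 15.3
ee_pos: [0.5913, -0.0739, 0.1747]
eef_rot: [-3.141, -0.0, 1.991]
force: [-0.9, 0.5, -0.4]
grip_width: 0.0563
grip_force: 0.0
[ 0.59096566 -0.0738269   0.17381258]
grey ((591.86962890625, -75.77474975585938, 15.882206916809082), ((591.81298828125, -75.752685546875), (29.730138778686523, 30.832359313964844), 18.54823112487793)) (np.int64(315), np.int64(182))
bright ((590.8972778320312, -73.44667053222656, 14.157662391662598), ((590.7311401367188, -74.03209686279297), (25.224031448364258, 27.350126266479492), 46.57876968383789))
1 961.5
```

Collar and ring both read inside their recesses. Next I'll centre over the dish at (0.567, -0.018), open fully and descend.

```bash
python3 -m pendant '[[[-0.4,1],0],[[0,0,0],0]]' 2>&1 | tail -1
python3 -m pendant '[[[-0.5,1,0],0],[[-0.9,2,0],0],[[-0.8,1.8,0],0],[[-0.25,0.8,0],0],[[0,0,0],0],[[0,0,0],0],[[0,0,-1.5],0],[[0,0,-3],0],[[0,0,-3],0],[[0,0,-2.5],0],[[0,0,-1.5],0],[[0,0,-0.8],0],[[0,0,0],0],[[0,0,0],0]]' 1
```

```text
invalid input
time_s: 16.57
ee_pos: [0.5674, -0.0184, 0.0527]
eef_rot: [3.141, 0.0, 1.99]
force: [0.8, 0.5, 0.3]
grip_width: 0.0941
grip_force: 0.0
```

```bash
python3 -m pendant '[[[0,0,-1.5],0],[[0,0,-1.5],0],[[0,0,-1],0],[[0,0,-0.5],0],[[0,0,0],0],[[0,0,0],0],[[0,0,0],0],[[0,0,0],0]]' 0.72
python3 -m pendant '[[[0,0,0],0],[[0,0,0],0],[[0,0,0],0],[[0,0,0],0],[[0,0,0],0],[[0,0,0],0]]' 0 10
python3 -m pendant '[[[0,0,0],0],[[0,0,0],0],[[0,0,0],0],[[0,0,0],0],[[0,0,0],0],[[0,0,0],0]]' 0 30
```

```text
time_s: 17.23
ee_pos: [0.5675, -0.018, 0.0081]
eef_rot: [3.14, 0.001, 1.991]
force: [-0.6, -0.1, -0.5]
grip_width: 0.0678
grip_force: 0.0
time_s: 17.73
ee_pos: [0.5673, -0.018, 0.0078]
eef_rot: [3.141, 0.0, 1.991]
force: [-2.6, 0.8, 5.8]
grip_width: 0.0621
grip_force: 10.0
time_s: 18.23
ee_pos: [0.5673, -0.0179, 0.0078]
eef_rot: [3.141, 0.0, 1.991]
force: [-2.3, -0.4, 6.2]
grip_width: 0.0619
grip_force: 30.0
```

Dish gripped at 62 mm. I'll lift slowly, straight up 10 cm.

```bash
python3 -m pendant '[[[0,0,0.05],0],[[0,0,0.1],0],[[0,0,0.15],0],[[0,0,0.2],0],[[0,0,0.3],0],[[0,0,0.3],0],[[0,0,0.3],0],[[0,0,0.3],0],[[0,0,0.3],0],[[0,0,0.3],0],[[0,0,0.3],0],[[0,0,0.3],0],[[0,0,0.3],0],[[0,0,0.3],0],[[0,0,0.3],0],[[0,0,0.3],0],[[0,0,0.3],0],[[0,0,0.3],0],[[0,0,0.2],0],[[0,0,0.1],0]]'
python3 - <<'E'
from h import *
c=grab('top');H,S,V=hsv(c);m=((H<6)|(H>174))&(S>150)&(V>80)
u,v=proj(c,[.5673,-.018,.07]);u,v=int(u),int(v)
print('ball',blob(c,m,(u-25,v-25,u+25,v+25),.0201+.003+.047),ctrl.get_obs()['ee_pos'])
E
```

```text
time_s: 19.9
ee_pos: [0.5672, -0.0179, 0.0577]
eef_rot: [3.141, 0.0, 1.991]
force: [0.2, 0.3, -2.3]
grip_width: 0.0618
grip_force: 30.0Traceback (most recent call last):
  File "<stdin>", line 4, in <module>
  File "h.py", line 20, in blob
    ct=max(cs,key=cv2.contourArea)
ValueError: max() iterable argument is empty
```

```bash
python3 -m pendant '[[[0,0,0.1],0],[[0,0,0.2],0],[[0,0,0.3],0],[[0,0,0.3],0],[[0,0,0.3],0],[[0,0,0.3],0],[[0,0,0.3],0],[[0,0,0.3],0],[[0,0,0.3],0],[[0,0,0.3],0],[[0,0,0.3],0],[[0,0,0.3],0],[[0,0,0.3],0],[[0,0,0.3],0],[[0,0,0.3],0],[[0,0,0.3],0],[[0,0,0.2],0],[[0,0,0.15],0],[[0,0,0.1],0],[[0,0,0.05],0]]'
python3 -m pendant '[[[0,0,0.1],0],[[0,0,0.05],0],[[0,0,0],0],[[0,0,0],0],[[0,0,0],0],[[0,0,0],0]]'
cat > chk.py <<'E'
from h import *
o=ctrl.get_obs();p=o['ee_pos'];print(p,o['eef_rot'],'F',o['force'],'M',o['moment'],o['grip_width'])
zb=p[2]-.0078+.003
for n in('wrist','scene','top'):
    c=grab(n);save(c,f'chk_{n}_{o["time_s"]:.0f}');H,S,V=hsv(c)
    def cl(nm,m,z,R):
        u,v=proj(c,[p[0],p[1],zb+.02]).astype(int)
        try:
            b=blob(c,m,(max(u-R,0),max(v-R,0),u+R,v+R),zb+z);print(n,nm,np.round(b[0],1),'rel',np.round(np.array(b[0][:2])-p[:2]*1000,1))
        except Exception as e: print(n,nm,'none')
    cl('ball',((H<6)|(H>174))&(S>150)&(V>80),.0201,25 if n!='wrist' else 60)
    cl('collar',(H>18)&(H<32)&(S>150)&(V>90),.031,50 if n!='wrist' else 150)
E
python3 chk.py
```

```text
time_s: 21.62
ee_pos: [0.567, -0.0179, 0.1074]
eef_rot: [3.142, 0.0, 1.991]
force: [-0.4, -0.3, -3.3]
grip_width: 0.0621
grip_force: 30.0
time_s: 22.12
ee_pos: [0.567, -0.0179, 0.1087]
eef_rot: [-3.142, -0.0, 1.991]
force: [-0.1, -0.4, -2.9]
grip_width: 0.0622
grip_force: 30.0
[ 0.5670066  -0.01794084  0.10872236] [-3.14153156e+00 -6.35197591e-05  1.99078615e+00] F [-0.14865074 -0.3530666  -2.87184155] M [-0.02542232 -0.05841416 -0.04108716] 0.06219131993120775
wrist ball [567.2 -19.3   8.4] rel [ 0.2 -1.4]
wrist collar [541.3  36.7  15.6] rel [-25.7  54.6]
scene ball none
scene collar [544.7  40.7  18.8] rel [-22.3  58.7]
top ball none
top collar [541.5  39.   15. ] rel [-25.6  56.9]
```

The dish is 10.1 cm above the pad and level, with the ball centred (within about 1 mm) and the collar in place. Now the slow quarter turn.

```bash
python3 -m pendant '[[[0,0,0],-0.01],[[0,0,0],-0.02],[[0,0,0],-0.03],[[0,0,0],-0.04],[[0,0,0],-0.04],[[0,0,0],-0.04],[[0,0,0],-0.04],[[0,0,0],-0.04],[[0,0,0],-0.04],[[0,0,0],-0.04],[[0,0,0],-0.04],[[0,0,0],-0.04],[[0,0,0],-0.04],[[0,0,0],-0.04],[[0,0,0],-0.04],[[0,0,0],-0.04],[[0,0,0],-0.04],[[0,0,0],-0.04],[[0,0,0],-0.04],[[0,0,0],-0.04]]'
python3 -m pendant '[[[0,0,0],-0.04],[[0,0,0],-0.04],[[0,0,0],-0.04],[[0,0,0],-0.04],[[0,0,0],-0.04],[[0,0,0],-0.04],[[0,0,0],-0.04],[[0,0,0],-0.04],[[0,0,0],-0.04],[[0,0,0],-0.04],[[0,0,0],-0.04],[[0,0,0],-0.04],[[0,0,0],-0.04],[[0,0,0],-0.04],[[0,0,0],-0.04],[[0,0,0],-0.04],[[0,0,0],-0.04],[[0,0,0],-0.04],[[0,0,0],-0.04],[[0,0,0],-0.035]]'
python3 -m pendant '[[[0,0,0],-0.02],[[0,0,0],-0.01],[[0,0,0],-0.006],[[0,0,0],0],[[0,0,0],0],[[0,0,0],0],[[0,0,0],0],[[0,0,0],0],[[0,0,0],0],[[0,0,0],0],[[0,0,0],0],[[0,0,0],0]]'
python3 chk.py
```

```text
time_s: 23.93
ee_pos: [0.567, -0.0179, 0.1088]
eef_rot: [-3.142, -0.0, 1.248]
force: [-0.2, 0.9, -2.9]
grip_width: 0.0619
grip_force: 30.0
time_s: 25.6
ee_pos: [0.567, -0.0179, 0.1088]
eef_rot: [-3.142, -0.0, 0.452]
force: [-0.2, 0.2, -3.4]
grip_width: 0.0617
grip_force: 30.0
time_s: 26.6
ee_pos: [0.567, -0.0179, 0.1088]
eef_rot: [-3.142, -0.0, 0.42]
force: [0.6, 1.2, -3.5]
grip_width: 0.0617
grip_force: 30.0
[ 0.56702371 -0.01793     0.10878064] [-3.14157965e+00 -3.24743514e-07  4.19840592e-01] F [ 0.56529003  1.1657536  -3.53378297] M [-0.03078594  0.03560925  0.03821291] 0.061738032889664785
wrist ball [566.8 -19.1   8.4] rel [-0.2 -1.2]
wrist collar [623.2   6.3  15.6] rel [56.2 24.2]
scene ball [565.2 -18.5   7.3] rel [-1.8 -0.6]
scene collar [625.8  10.   17.8] rel [58.8 27.9]
top ball none
top collar none
```

Turned exactly a quarter, and level. The ball and collar are in place in two views. A last check on the ring.

Run:
```python
from h import *
a=.420;p=np.array([.567-.061*np.cos(a),-.018-.061*np.sin(a)])
for n in('scene','top'):
    c=grab(n);H,S,V=hsv(c)
    z=.104+.025;u,v=proj(c,[*p,z]).round().astype(int);print(n,u,v,p*1000)
    for t in (130,150):
        try: print(t,np.round(blob(c,(S<75)&(V>t),(u-9,v-9,u+10,v+10),z)[0],1))
        except Exception: print('none')
    print((np.where(S<90,V,0))[v-9:v+10:1,u-10:u+11:2])
```

```text
scene 279 136 [511.30157464 -42.87338764]
130 [517.7 -46.8   6.6]
none
[[  0  94  92  92  93  99  92  91  87  83 104]
 [  0  96  91  91  91  90  93  90  89 131 145]
 [  0  99  93  88  90  92  97  90  94 180 182]
 [  0  95  95  88  92  92  89  91  99 149 124]
 [  0  84  95  93  93  94  95  96 105 104 100]
 [ 22  71  86  86  87  84  84  81  98  75  53]
 [ 22  50  45  45  42  27  23   0  17  11   0]
 [ 16  14  11   0   0  12  16   0  24   0   0]
 [  0   0  24  64  63  71  38 104   0   0   0]
 [  0   0   0 135 113 124  53 170   0   0   0]
 [  0   0   0 143 115 140  60 162   0   0   0]
 [  0   0   0  72 110 148  92  97  83   0 100]
 [  0   0   0  70  88 103 103 101 102 100 102]
 [105 106 105 101  98  99 108 107 100  90  71]
 [105 106  96  81  69  66  60  56  66  63   0]
 [ 61  62  63   0   0   0   0   0   0   0   0]
 [  0   0   0   0   0   0   0   0   0   0   0]
 [  0   0   0   0   0   0   0   0   0   0   0]
 [  0   0   0   0   0   0   0   0   0   0   0]]
top 383 255 [511.30157464 -42.87338764]
none
none
[[ 80  75  76  76  78  82  86  86  85  89   0]
 [ 66  66  65  65  65  65  65  66  65  70  84]
 [ 65  66  66  66  65  66  67  67  66  66  66]
 [ 65  65  66  66  67  66  67  67  66  66  65]
 [ 96  80  65  64  65  64  66  67  67  65  65]
 [101  90  64  64  64  64  65  66  66  65  66]
 [ 89  88  70  63  63  64  64  64  64  63  65]
 [ 93  96  95  92  84  78  71  65  65  63  63]
 [100   0   0   0 102  98  95  92  85  80  68]
 [102   0   0   0   0 106   0   0 102  98  90]
 [  0   0   0   0   0   0   0   0   0   0   0]
 [  0   0   0   0   0   0   0   0   0   0   0]
 [  0   0   0   0   0   0   0   0   0   0   0]
 [  0   0   0 104   0 104 104   0   0 104 102]
 [  0   0   0 104   0   0   0   0   0 104 101]
 [  0   0   0   0 103   0   0   0   0 104   0]
 [101   0   0   0 103   0   0   0   0 104   0]
 [101   0   0 103   0 103   0   0   0 104 102]
 [100   0   0   0 103   0   0   0   0 104   0]]
```

The scene view shows the ring's bright band, partly hidden by the gripper, around (279,137). That matches its recess at (279,136), so I'm handing in.

```bash
python3 -c "
from station import ctrl
print(ctrl.hand_in())"
```

```text
the job is handed in; nothing more can be done
None
```

I handed the job in with the arm still holding the dish level about 10 cm above its pad, turned a quarter turn; the collar and ball measured in place, and the ring was partly hidden by the gripper but showed at its recess.

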